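# Fit the warming plates of a seedling bench with its RCD tripped

## Robot

A 7-joint arm with a two-finger parallel gripper is mounted at the origin on the work surface. World frame = base frame: x ahead of the robot, y to its left, z up, the work surface at z = 0. Lengths are in m, angles in degrees, forces in N, time in s.
With the tool pointing down it reaches from about 0.35 to 0.9 m from the base axis. Payload 7.2 kg.
Tool frame: the origin (TCP) lies at the very end of the fingers, on their centre line; the grasp point (between the pads) lies 19 mm behind it; z points along the fingers, y is the line along which they close (so a half turn about z gives the same grasp; the last joint's range is limited). The gripper opens to 88 mm and grips with 3 to 60 N. Pads are 20 mm wide; open, the fingers measure 115 mm over their backs; the gripper's body (75 mm by 178 mm) begins 61 mm behind the grasp point.
Start: joints at [70.749, 23.554, -0.728, 91.456, 0.321, 64.991, -4.71], TCP at [0.165, -0.603, 0.223] pointing down, gripper open.
Joint ranges: [-169.25, 169.25], [-16.82, 113.86], [-84.01, 82.57], [7.8, 145.47], [-59.2, 239.2], [7.22, 106.19], [-163.78, 163.78]. Speed limits (degrees/s): [136.94, 136.94, 172.46, 172.46, 180, 180, 180].

## Interface

Orientations are given as a 3x3 rotation matrix whose columns are the frame's x, y, z axes.
In Python, from bench import env, vision gives the robot as it stands.
- The arm moves only by the tool drive_tool, never from a script. Its argument "rows" is text: rows parted by semicolons, each of 7 numbers parted by spaces: the shift along the tool's x, y, z in m, then the turn, a rotation vector about the tool's x, y, z in degrees, then the opening, from 0 (shut) to 1 (fully open). In form: dx dy dz wx wy wz jaw; .... A call has 1 to 12 rows; each row is the pose to reach, as a shift and turn from the pose commanded when the call began, along the tool's axes at that moment; what a row does not reach only later rows make up. A row lasts 1/8 s, in which the tool goes at most 62.5 mm and 10.7 degrees, less where a joint would pass 70% of its speed; a pose out of reach is approached as far as the arm can. A call with a gripper value outside its range is refused whole. The fingers move at their own pace and stop on an object; "newtons" is the grip in N (left out, the last holds). Time passes only in rows, so rows that repeat a pose let the fingers close. It gives the time, the measured TCP pose, the force, the opening and the grip force at its end, in the units of the state.
- env.state(): the state, without advancing time (a new reading comes with each control period).
- vision.read_camera(name): name is "scene" or "top"; returns (picture, depth): 400x640x3 uint8, red, green, blue; 400x640 float32, m along the optical axis (not along the pixel's ray), 0 where there is no reading.
- vision.calibration(name): a dict with "K" (3x3 intrinsics, pixels), "R" (3x3) and "t" (3): a world point X has camera coordinates R X + t. Camera axes: x right, y down, z forward; pixel columns grow to the right and rows downward; lengths in m; the calibration is good to about 2 mm. A picture is of the moment at which its call begins. calibration takes no time and is no camera call.
- env.hand_in(): hands the job in; it is judged then, once.
The state is a dict: "t": time; "joint_pos": joint angles; "qvel": joint speeds; "joint_efforts": joint torques, N m; "position": TCP position; "tool_rot": TCP orientation; "ft_force": force on the tool from outside, world axes, zero at the start; "moment": the same for the moment, N m; "width": finger opening in m; "gripper_force": force on a finger pad.
Only numpy, scipy, OpenCV 4.12 (cv2) and the standard library are available. Lean on these libraries where they do the work, as an engineer would, in place of code of your own. Each camera call takes 0.05 s, during which the arm holds its last target. There are 200 camera calls.

## Task

Get the seedling bench ready: press the yellow test button on the RCD unit so that its blue lever drops, and only then slide every warming plate lying on the ledge into a bay of the bench, one to a bay, slab first and pushed fully home with its black grip left outside. When all the plates are in, with the lever still down, lift the lever fully back up. Leave the pots and the other things on the ledge as they stand.

Things in the scene. Friction and masses are not known exactly. Their poses are not given: they have to be found in the camera images.
- bench: fixed low warming bench, four bays side by side opening to its -x end (towards the robot); origin on the ledge, x into the bays, z up. Alloy deck from x = -60 to +80 mm, 357 mm wide (y), underside 14 mm and top 32 mm above the ledge, strip at the back up to 58 mm. Bays 86 mm apart in y, each 73 mm wide, 14 mm high, the ledge itself as floor, with a stop 95 mm in from the deck's front edge
- mouth (a point): on the bench, 82.5 mm towards -x from its origin, in the middle of its width: the line of the round noses of the green runners (13 mm wide, 14 mm high, one each side of every bay) that stand out in front of the deck and guide a plate in; 5 mm above the ledge, axes as the bench
- bay0 (a point): where the middle of a plate's slab lies when it is fully home against the stop of the rightmost bay (y = -129 mm on the bench; 45 mm towards -x from the bench's origin, 5 mm above the ledge); axes as the bench. The middle of the grip is then 47 mm in front of the deck's edge
- bay1 (a point): where the middle of a plate's slab lies when it is fully home against the stop of the second from the right bay (y = -43 mm on the bench; 45 mm towards -x from the bench's origin, 5 mm above the ledge); axes as the bench. The middle of the grip is then 47 mm in front of the deck's edge
- bay2 (a point): where the middle of a plate's slab lies when it is fully home against the stop of the second from the left bay (y = 43 mm on the bench; 45 mm towards -x from the bench's origin, 5 mm above the ledge); axes as the bench. The middle of the grip is then 47 mm in front of the deck's edge
- bay3 (a point): where the middle of a plate's slab lies when it is fully home against the stop of the leftmost bay (y = 129 mm on the bench; 45 mm towards -x from the bench's origin, 5 mm above the ledge); axes as the bench. The middle of the grip is then 47 mm in front of the deck's edge
- plate1_mid (a point): centre of the slab of a loose warming plate, 0.2 to 0.35 kg; slab 160 mm long (x), 70 wide (y), 10 thick (z), flat on the ledge, steel with a red field. A black upright grip bar crosses it near its outer end: centred 62 mm from here towards -x, 14 mm thick (x), 54 mm long (y), top 52 mm above the slab's underside. x points from the grip to the end that enters first. May be absent
- plate2_mid (a point): centre of the slab of a loose warming plate, 0.2 to 0.35 kg; slab 160 mm long (x), 70 wide (y), 10 thick (z), flat on the ledge, steel with a red field. A black upright grip bar crosses it near its outer end: centred 62 mm from here towards -x, 14 mm thick (x), 54 mm long (y), top 52 mm above the slab's underside. x points from the grip to the end that enters first. May be absent
- plate3_mid (a point): centre of the slab of a loose warming plate, 0.2 to 0.35 kg; slab 160 mm long (x), 70 wide (y), 10 thick (z), flat on the ledge, steel with a red field. A black upright grip bar crosses it near its outer end: centred 62 mm from here towards -x, 14 mm thick (x), 54 mm long (y), top 52 mm above the slab's underside. x points from the grip to the end that enters first. May be absent
- plate4_mid (a point): centre of the slab of a loose warming plate, 0.2 to 0.35 kg; slab 160 mm long (x), 70 wide (y), 10 thick (z), flat on the ledge, steel with a red field. A black upright grip bar crosses it near its outer end: centred 62 mm from here towards -x, 14 mm thick (x), 54 mm long (y), top 52 mm above the slab's underside. x points from the grip to the end that enters first. May be absent
- rcd: fixed grey RCD enclosure, 130 mm (x) by 150 mm (y), origin under its centre on the ledge, x away from its front, z up. Its top face slopes: 0.25 rad, rising towards +x, 72 mm above the ledge over the origin; a white panel 86 mm by 110 mm on it carries lever and button
- rcd_test (a joint): yellow test button, travel in m: 0 out, 0.007 fully in (spring, about 4 to 6 N). It moves along the normal of the sloping face; pressed about 5 mm or more it trips the lever, and springs out when let go
- test_top (a point): centre of the top of the yellow test button: a disc 24 mm across standing 10 mm proud of the panel, 30 mm to the -y side of the panel's middle; z is the outward normal
- rcd_lever (a joint): blue lever, angle in rad: 0 up (on), 1.0 dropped (tripped, tip towards -x of the enclosure). A snap spring holds it at either end, changing over at about 0.4; 1 to 2 N at the tip, up and towards +x of the enclosure along its arc, lifts it
- lever_tip (a point): middle of the outer edge of the blue lever, a paddle 36 mm wide (y), 10 mm thick, standing out about 35 mm from the panel, 30 mm to the +y side of its middle. It turns about a line along y, 52 mm from this point, 10 mm under the middle of the panel. Up it leans 0.35 rad from vertical towards +x of the enclosure, dropped 0.65 rad towards -x
- tier: fixed three-tier stack of terracotta pots, 144 mm across, 187 mm tall with leaves above; origin under its centre
- seedpot0: small terracotta seed pot on the bench deck, 62 mm across, 50 mm tall, loose, to be left alone; origin under its centre
- seedpot1: small terracotta seed pot on the bench deck, 62 mm across, 50 mm tall, loose, to be left alone; origin under its centre
- bowl: blue ceramic bowl, 100 mm across, 45 mm tall, loose, to be left alone; origin under its centre
- bottle: grey push dispenser bottle, 62 mm across, 167 mm tall, loose, to be left alone; origin under its centre
- tag_holder: aluminium plant tag holder, 50 by 90 mm, 110 mm tall, loose, to be left alone; origin under its centre
- funnel: red plastic funnel standing mouth down, 104 mm across, 100 mm tall, loose, to be left alone; origin under its centre
- peg: wooden clothes peg lying flat on the bench deck, 75 mm by 10 mm, 13 mm tall, loose, to be left alone; origin under its centre
Not all that is in view belongs to the job. What is shaped like the part that bears plate1_mid but pink is not meant.

How it is judged (in metres and radians):
On the way, in this order (a step that is already met when the one before it is completed fails the run):
1. the test button is pressed and the lever drops, with no plate in a bay yet (value of joint rcd_test above 0.003 m and value of joint rcd_lever above 0.85 rad and x of each of plate1_mid, plate2_mid, plate3_mid, plate4_mid in the frame of bench below -0.12 m).
2. every plate present is fully home in a bay while the lever is down (value of joint rcd_lever above 0.85 rad and x of plate1_mid in the frame of bench between -0.051 and -0.039 m and y of plate1_mid in the frame of bench between -0.16 and 0.16 m and z of each of plate1_mid, plate2_mid, plate3_mid, plate4_mid in the frame of bench below 0.012 m and angle between the x axis of each of plate1_mid, plate2_mid, plate3_mid, plate4_mid and the x axis of bench, either way round below 0.06 rad and x of plate2_mid in the frame of bench between -0.051 and -0.039 m and y of plate2_mid in the frame of bench between -0.16 and 0.16 m and x of plate3_mid in the frame of bench between -0.051 and -0.039 m and y of plate3_mid in the frame of bench between -0.16 and 0.16 m and x of plate4_mid in the frame of bench between -0.051 and -0.039 m and y of plate4_mid in the frame of bench between -0.16 and 0.16 m), for 0.2 s.
At the end, for the whole second after the job is handed in: Every plate present lies fully home in a bay (slab centre within 6 mm of the home depth, flat, within 0.06 rad of the bay's direction), at rest; the lever is up (below 0.12 rad) and the test button is out (below 2 mm) (value of joint rcd_lever below 0.12 rad and value of joint rcd_test below 0.002 m and x of plate1_mid in the frame of bench between -0.051 and -0.039 m and y of plate1_mid in the frame of bench between -0.16 and 0.16 m and z of each of plate1_mid, plate2_mid, plate3_mid, plate4_mid in the frame of bench below 0.012 m and angle between the x axis of each of plate1_mid, plate2_mid, plate3_mid, plate4_mid and the x axis of bench, either way round below 0.06 rad and x of plate2_mid in the frame of bench between -0.051 and -0.039 m and y of plate2_mid in the frame of bench between -0.16 and 0.16 m and x of plate3_mid in the frame of bench between -0.051 and -0.039 m and y of plate3_mid in the frame of bench between -0.16 and 0.16 m and x of plate4_mid in the frame of bench between -0.051 and -0.039 m and y of plate4_mid in the frame of bench between -0.16 and 0.16 m and linear speed of each of plate1, plate2, plate3, plate4 below 0.01 m/s); the robot touches nothing.
It fails at once if a seed pot, the bowl, bottle, tag holder, funnel or clothes peg is knocked over or shoved more than 60 mm (distance of any of seedpot0, seedpot1, bowl, bottle, tag_holder, funnel, peg from where it was at the start of the episode above 0.06 m or angle between any of seedpot0, seedpot1, bowl, bottle, tag_holder, funnel, peg's own z axis and vertical above 0.6 rad).
Of plate1, plate2, plate3, plate4 only 3 to 4 are there at a start; the rules pass over those that are not, and their reading is None.
At some moment in a run one of plate1, plate2, plate3, plate4 may be knocked a few centimetres aside while the robot is not near it.
Once in a run the grip may slacken for a moment while it holds something.
It also fails if it takes over 210 s, if anything falls off the work surface, if the arm or the gripper's body presses on something with over 40 N, if the wrist force passes 120 N, or if a joint passes its speed limit or range.

## Working session

There is one attempt and no reset: what is moved stays moved. The work goes in short steps, Python scripts to look and compute and a tool call to move; the robot and the scene stay as the last step left them, time stands still between calls to the robot, and variables do not carry over. Pictures are saved under pics/ and viewed, at most 15 in all, crops included, and the job is handed in when it is done.

Besides the shell and the picture viewer there is one more tool, called after "Request:" in YAML: its name, and indented under it one key for each argument. drive_tool: Moves the arm, as the interface text tells. Its arguments: {"type":"object","properties":{"rows":{"type":"string"},"newtons":{"type":"number"}},"required":["rows"]}

```bash
ls; mkdir -p pics
cat > h.py <<'E'
import numpy as np, cv2, sys
from bench import env, vision
def snap(name, tag):
    p,d=vision.read_camera(name); np.savez(f'{tag}.npz',p=p,d=d); cv2.imwrite(f'pics/{tag}.png',p[:,:,::-1]); return p,d
def cloud(name,d):
    c=vision.calibration(name);K,R,t=[np.array(c[k]) for k in 'KRt']
    v,u=np.mgrid[:d.shape[0],:d.shape[1]]
    P=np.stack([(u-K[0,2])/K[0,0]*d,(v-K[1,2])/K[1,1]*d,d],-1)
    return (P-t.reshape(3))@R
E
python3 - <<'E'
from h import *
for n in('scene','top'): snap(n,n+'0'); print(vision.calibration(n))
print(env.state())
E
```

```text
pics
{'K': array([[434.94074424,   0.        , 326.17373177],
       [  0.        , 434.94074424, 205.3638366 ],
       [  0.        ,   0.        ,   1.        ]]), 'R': array([[ 0.76987014,  0.63800152, -0.01593842],
       [ 0.42546312, -0.53169659, -0.73231132],
       [-0.47569013,  0.55700341, -0.68078344]]), 't': array([-0.38124174, -0.11644065,  1.51932762])}
{'K': array([[442.42892512,   0.        , 317.80078286],
       [  0.        , 442.42892512, 198.65999396],
       [  0.        ,   0.        ,   1.        ]]), 'R': array([[ 0.02951123, -0.99954353,  0.00646738],
       [-0.98868978, -0.03014136, -0.14691499],
       [ 0.14704286, -0.00205859, -0.98912798]]), 't': array([-0.00191296,  0.50398463,  1.45986428])}
{'t': 0.1, 'joint_pos': array([70.75010048, 23.59534412, -0.72912622, 91.49801019,  0.32176188,
       64.99089359, -4.70965958]), 'qvel': array([ 0.0333757 , -0.05134003, -0.03726097, -0.07876097, -0.03511108,
        0.11216222, -0.04752589]), 'joint_efforts': array([ 2.93172605e-03, -5.89097536e+01,  6.43892996e-01, -2.91710597e+01,
       -5.37939195e-02,  1.44907407e-02,  6.17244632e-05]), 'position': array([ 0.16521287, -0.60230151,  0.22190297]), 'tool_rot': array([[ 9.64350486e-01,  2.64627861e-01, -4.84640040e-04],
       [ 2.64628282e-01, -9.64349547e-01,  1.35031125e-03],
       [-1.10032425e-04, -1.43042277e-03, -9.99998971e-01]]), 'ft_force': array([-0.06705746,  0.06068823, -0.38022424]), 'moment': array([-0.05983584,  0.01306993, -0.02129359]), 'gripper_force': 0.0, 'width': 0.08792265708300176}
```

View pics/scene0.png

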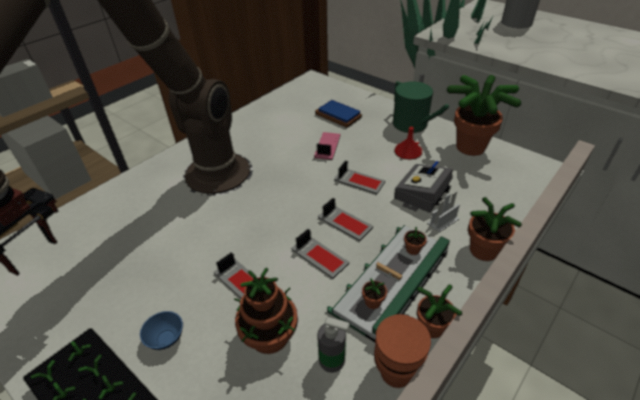

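View pics/top0.png

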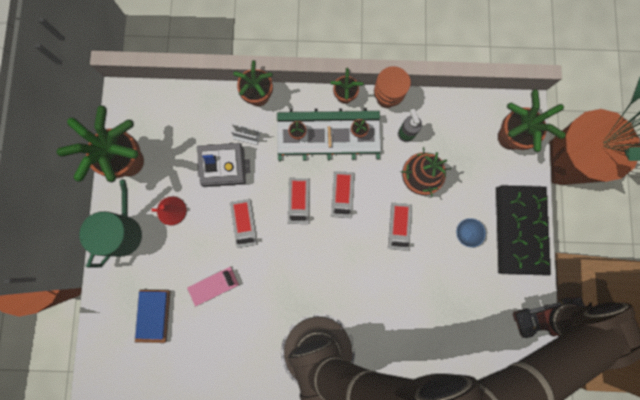

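The pictures show four red plates in the top view at about (244,222), (299,200), (343,193) and (400,225), with their grips at the robot end. The bench is at (329,135), the RCD at (221,165) and the tier at (425,172). Next I'll measure these.

Run:
```python
from h import *
z=np.load('top0.npz');p,d=z['p'],z['d'];X=cloud('top',d)
hsv=cv2.cvtColor(p,cv2.COLOR_RGB2HSV)
red=((hsv[...,0]<6)|(hsv[...,0]>175))&(hsv[...,1]>170)&(hsv[...,2]>90)
n,l,s,c=cv2.connectedComponentsWithStats(red.astype(np.uint8))
for i in range(1,n):
    if s[i,4]<100: continue
    m=l==i; q=X[m]; print('red',c[i],s[i,4],q.mean(0).round(4),np.ptp(q[:,:2],axis=0).round(3), cv2.minAreaRect(q[:,:2].astype(np.float32)))
    a=q.mean(0)
    rg=(abs(X[...,0]-a[0])<.14)&(abs(X[...,1]-a[1])<.07)&(X[...,2]>.03)&(X[...,2]<.07)
    g=X[rg]; g=g[g[:,0]<a[0]-.03]
    if len(g): print('  grip',len(g),g.mean(0).round(4),cv2.minAreaRect(g[:,:2].astype(np.float32)))
# bench
for u,v in [(281,117),(377,114),(281,130),(379,128),(281,153),(379,151),(278,158),(380,156),(345,140),(210,160),(231,167),(209,185),(240,182),(200,150),(238,147),(229,166),(208,160),(220,215)]: print((u,v),X[v,u].round(4))
# rcd: height region
c1=p[95:265,180:450];cv2.imwrite('pics/topc.png',cv2.resize(c1[:,:,::-1],None,fx=2.95,fy=2.95,interpolation=cv2.INTER_CUBIC))
z=np.load('scene0.npz');c2=z['p'][120:330,310:490];cv2.imwrite('pics/scenec.png',cv2.resize(c2[:,:,::-1],None,fx=2.8,fy=2.8,interpolation=cv2.INTER_CUBIC))
```

```text
red [342.63636364 188.26181818] 275 [ 0.545  -0.071   0.0211] [0.307 0.107] ((0.4353982210159302, -0.04539211466908455), (0.05162305012345314, 0.3234602212905884), 76.94535064697266)
  grip 76 [ 0.4642 -0.067   0.0495] ((0.4645761251449585, -0.06692290306091309), (0.05103199928998947, 0.013958820141851902), 86.54148864746094)
red [298.15217391 194.80797101] 276 [0.5184 0.0811 0.0156] [0.282 0.083] ((0.4227994680404663, 0.06444373726844788), (0.2907891571521759, 0.046237800270318985), 10.059541702270508)
  grip 79 [0.4379 0.0813 0.0501] ((0.43796491622924805, 0.08086350560188293), (0.014563946053385735, 0.053791169077157974), 2.504020929336548)
red [164.03921569 213.64705882] 153 [0.4355 0.5223 0.0541] [0.206 0.56 ] ((0.3582419157028198, 0.30009257793426514), (0.582073986530304, 0.07495421916246414), 67.94197845458984)
red [241.88929889 217.00369004] 271 [0.4366 0.2708 0.0101] [0.09  0.052] ((0.4363988935947418, 0.2710355818271637), (0.08938568830490112, 0.037504419684410095), 11.31304931640625)
  grip 78 [0.3559 0.254  0.0488] ((0.35633954405784607, 0.2541391849517822), (0.0138630094
[... 304 characters left out ...]
84422302), (0.05210711807012558, 0.014245974831283092), 86.1162109375)
(281, 117) [0.7799 0.1477 0.0578]
(377, 114) [ 0.8017 -0.1817  0.0559]
(281, 130) [0.7434 0.1486 0.0265]
(379, 128) [ 0.7695 -0.1967  0.0014]
(281, 153) [0.6608 0.145  0.028 ]
(379, 151) [ 0.6772 -0.1931  0.0326]
(278, 158) [0.6446 0.1553 0.0202]
(380, 156) [ 0.6667 -0.2007  0.0046]
(345, 140) [ 0.712  -0.0748  0.0352]
(210, 160) [0.6148 0.3736 0.0868]
(231, 167) [0.5963 0.3056 0.0731]
(209, 185) [0.5409 0.3858 0.0288]
(240, 182) [0.5522 0.2785 0.0415]
(200, 150) [0.6498 0.4112 0.0786]
(238, 147) [0.6654 0.2861 0.0735]
(229, 166) [0.5989 0.3119 0.0759]
(208, 160) [0.6143 0.3799 0.088 ]
(220, 215) [ 0.4427  0.3492 -0.0047]
```

View pics/topc.png

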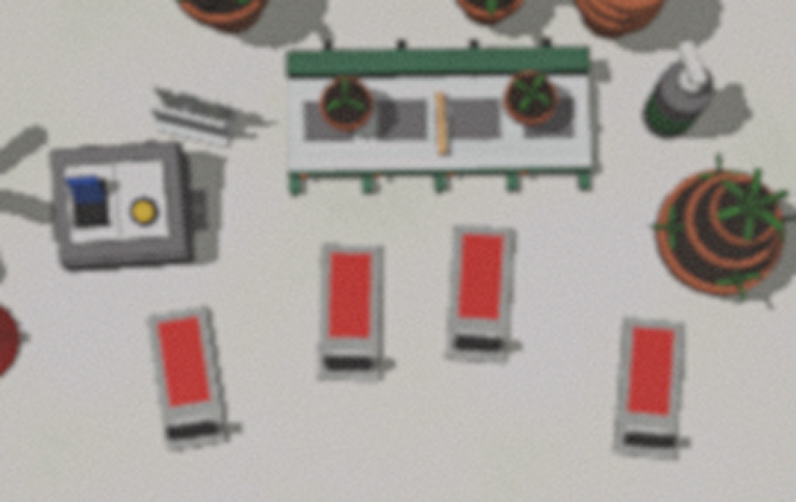

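View pics/scenec.png

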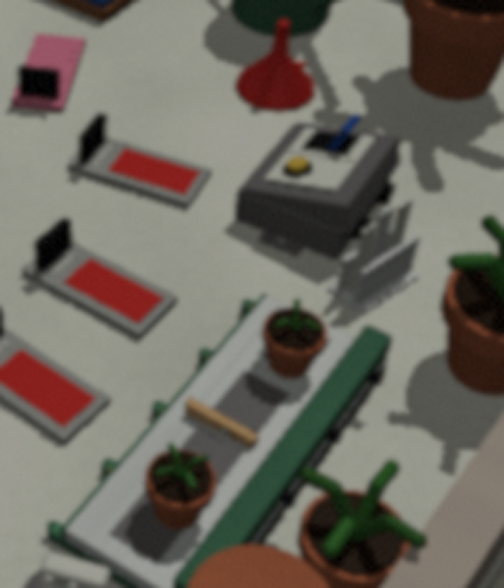

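The top crop shows the noses at y≈184 px, x=296..585, the button at (144,211) and the lever up at (85,190). I'll find the bench, RCD and plate poses by intersecting pixel rays with planes of known height.

```bash
cat >> h.py <<'E'
def onplane(name,uv,z):
    c=vision.calibration(name);K,R,t=[np.array(c[k]) for k in 'KRt']
    uv=np.atleast_2d(uv).astype(float)
    r=np.c_[uv,np.ones(len(uv))]@np.linalg.inv(K).T@R
    o=-R.T@t.reshape(3); return o+r*((z-o[2])/r[:,2])[:,None]
def plates(p):
    hsv=cv2.cvtColor(p,cv2.COLOR_RGB2HSV)
    red=((hsv[...,0]<6)|(hsv[...,0]>175))&(hsv[...,1]>170)&(hsv[...,2]>90)
    n,l,s,c=cv2.connectedComponentsWithStats(red.astype(np.uint8)); out=[]
    for i in range(1,n):
        if s[i,4]<60 or c[i][0]<190: continue
        v,u=np.nonzero(l==i); q=onplane('top',np.c_[u,v],.01)[:,:2].astype(np.float32)
        a=cv2.fitLine(q,cv2.DIST_L2,0,.01,.01).ravel()
        out.append((c[i].round(1),s[i,4],q.mean(0).round(4),round(float(np.degrees(np.arctan(a[1]/a[0]))),1)))
    return out
E
python3 - <<'E'
from h import *
z=np.load('top0.npz');p,d=z['p'],z['d'];X=cloud('top',d)
for r in plates(p): print(r)
f=lambda L:np.array(L)/2.95+np.array([180,95])-.33
print('noses',onplane('top',f([(296,187),(369,187),(441,186),(513,185),(585,184)]),.014)[:,:2].round(4))
print('deck front',onplane('top',f([(288,172),(595,168)]),.032)[:,:2].round(4))
print('strip',onplane('top',f([(288,53),(288,76),(588,47),(590,72)]),.058)[:,:2].round(4))
# strip/deck by depth
m=(X[...,2]>.05)&(X[...,2]<.066)&(X[...,0]>.74)&(X[...,0]<.84)&(X[...,1]<.17)&(X[...,1]>-.22)
g=p[...,1].astype(int)-p[...,0]; m&=g>25
v,u=np.nonzero(m); q=onplane('top',np.c_[u,v],.058)[:,:2].astype(np.float32);print('stripfit',len(q),cv2.minAreaRect(q),cv2.fitLine(q,2,0,.01,.01).ravel(),q.mean(0))
# rcd plane
vv,uu=np.mgrid[140:188,195:245]; Q=X[140:188,195:245].reshape(-1,3)
Q=Q[(Q[:,2]>.045)&(Q[:,2]<.11)]
best=0;rng=np.random.default_rng(0)
for _ in range(500):
    s=Q[rng.choice(len(Q),3,False)];n=np.cross(s[1]-s[0],s[2]-s[0]);L=np.linalg.norm(n)
    if L<1e-4: continue
    n/=L; i=abs((Q-s[0])@n)<.003
    if i.sum()>best: best=i.sum();I=i
S=Q[I];c=S.mean(0);n=np.linalg.svd(S-c)[2][2];n*=np.sign(n[2]);print('rcd plane',best,c,n,'tilt',np.arccos(n[2]),'yaw',np.degrees(np.arctan2(-n[1],-n[0])),cv2.minAreaRect(S[:,:2].astype(np.float32)))
hsv=cv2.cvtColor(p,cv2.COLOR_RGB2HSV)
y=(hsv[...,0]>18)&(hsv[...,0]<32)&(hsv[...,1]>150);y[:,:200]=0;y[:,260:]=0
b=(hsv[...,0]>105)&(hsv[...,0]<125)&(hsv[...,1]>120);b[:140]=0;b[190:]=0;b[:,:195]=0;b[:,250:]=0
for nm,m in(('yellow',y),('blue',b)):
    v,u=np.nonzero(m);print(nm,len(u),u.mean(),v.mean(),np.median(X[m],0).round(4),X[m].std(0).round(3))
    for h in(.07,.08,.09): print(h,onplane('top',[(u.mean(),v.mean())],h).round(4))
print('rcd base corners .. top', onplane('top',f([(50,148),(184,143),(190,262),(66,269)]),.07)[:,:2].round(4))
print('panel',onplane('top',f([(65,168),(164,159),(172,235),(75,242)]),.075)[:,:2].round(4))
E
```

```text
(array([342.6, 188.3]), np.int32(275), array([ 0.5469, -0.0717], dtype=float32), -1.8)
(array([298.2, 194.8]), np.int32(276), array([0.5193, 0.0813], dtype=float32), 0.6)
(array([241.9, 217. ]), np.int32(271), array([0.4366, 0.2709], dtype=float32), 12.5)
(array([400.3, 220.2]), np.int32(270), array([ 0.442 , -0.2715], dtype=float32), -3.9)
noses [[ 0.6461  0.1489]
 [ 0.6488  0.0628]
 [ 0.6527 -0.0222]
 [ 0.6565 -0.1072]
 [ 0.6604 -0.1924]]
deck front [[ 0.6595  0.1574]
 [ 0.6755 -0.2014]]
strip [[ 0.795   0.1611]
 [ 0.7672  0.1599]
 [ 0.8134 -0.1882]
 [ 0.7831 -0.1908]]
stripfit 666 ((0.7923457622528076, -0.013481676578521729), (0.026786886155605316, 0.34379842877388), 2.6915807723999023) [ 0.04853244 -0.9988216   0.7912181  -0.01186561] [ 0.79121804 -0.01186561]
rcd plane 765 [0.61129341 0.35063235 0.06929065] [-2.38668367e-01 -8.74403022e-04  9.71100739e-01] tilt 0.24099600769125487 yaw 0.2099121022741562 ((0.6094679832458496, 0.3476473391056061), (0.12723562121391296, 0.14444692432880402), 5.404159069061279)
yellow 32 228.375 166.34375 [0.5979 0.3138 0.0775] [0.005 0.005 0.004]
0.07 [[0.5989 0.3151 0.07  ]]
0.08 [[0.5968 0.313  0.08  ]]
0.09 [[0.5946 0.311  0.09  ]]
blue 56 208.82142857142858 158.80357142857142 [0.6167 0.3756 0.0955] [0.004 0.008 0.011]
0.07 [[0.6227 0.382  0.07  ]]
0.08 [[0.6203 0.3795 0.08  ]]
0.09 [[0.618  0.3769 0.09  ]]
rcd base corners .. top [[0.6695 0.4261]
 [0.6801 0.2739]
 [0.5424 0.2596]
 [0.5302 0.3984]]
panel [[0.6454 0.4061]
 [0.6593 0.2946]
 [0.5718 0.2807]
 [0.5604 0.3891]]
```

```bash
cat >> h.py <<'E'
from scipy.spatial.transform import Rotation as Ro
def go(*wps):
    """each wp: x y z yaw [tilt about tool y]; prints shift in the current tool frame"""
    s=env.state(); p0=s['position']; R0=s['tool_rot']
    for w in wps:
        y=np.radians(w[3]); c,n=np.cos(y),np.sin(y)
        R=np.array([[c,n,0],[n,-c,0],[0,0,-1.]])
        if len(w)>4: R=R@Ro.from_euler('y',w[4],degrees=True).as_matrix()
        print(np.r_[R0.T@(np.array(w[:3])-p0),Ro.from_matrix(R0.T@R).as_rotvec(degrees=True)].round(4).tolist(), 'z',R[:,2].round(2))
E
python3 -c "
from h import *
go((.38,-.28,.32,6.2),(.52,0.05,.3,6.2),(.56,.3,.2,6.2,14))"
```

```text
[0.2924, -0.2541, -0.0978, -0.0813, 0.0128, 9.1449] z [ 0.  0. -1.]
[0.5147, -0.5353, -0.0774, -0.0813, 0.0128, 9.1449] z [ 0.  0. -1.]
[0.6195, -0.7656, 0.0229, -1.1981, 13.983, 9.0894] z [ 0.24  0.03 -0.97]
```

Request:
drive_tool:
  rows: "0.146 -0.127 -0.098 0 0 9.1 0; 0.2924 -0.2541 -0.0978 0 0 9.1 0; 0.2924 -0.2541 -0.0978 0 0 9.1 0; 0.2924 -0.2541 -0.0978 0 0 9.1 0; 0.2924 -0.2541 -0.0978 0 0 9.1 0;0.2924 -0.2541 -0.0978 0 0 9.1 0; 0.2924 -0.2541 -0.0978 0 0 9.1 0; 0.2924 -0.2541 -0.0978 0 0 9.1 0"

```text
t: 1.1
position: [0.3812, -0.2786, 0.3207]
tool_rot: [[0.994, 0.113, 0.001], [0.113, -0.994, -0.0], [0.001, 0.0, -1.0]]
ft_force: [-1.1, -0.1, -0.1]
width: 0.0111
gripper_force: 0.0
```

```bash
python3 -c "
from h import *
go((.52,0.05,.3,6.2),(.575,.311,.17,6.2,14))"
```

```text
[0.175, -0.3109, 0.0207, 0.009, -0.0307, 0.2823] z [ 0.  0. -1.]
[0.2591, -0.564, 0.1507, -0.0255, 13.9693, 0.282] z [ 0.24  0.03 -0.97]
```

Request:
drive_tool:
  rows: "0.175 -0.31 0.02 0 0 0 0; 0.175 -0.31 0.02 0 0 0 0; 0.175 -0.31 0.02 0 0 0 0; 0.175 -0.31 0.02 0 0 0 0; 0.175 -0.31 0.02 0 0 0 0; 0.175 -0.31 0.02 0 0 0 0; 0.259 -0.564 0.15 0 7 0 0; 0.259 -0.564 0.15 0 14 0 0; 0.259 -0.564 0.15 0 14 0 0; 0.259 -0.564 0.15 0 14 0 0; 0.259 -0.564 0.15 0 14 0 0; 0.259 -0.564 0.15 0 14 0 0"

```text
t: 2.6
position: [0.5753, 0.31, 0.1671]
tool_rot: [[0.965, 0.112, 0.236], [0.109, -0.994, 0.026], [0.237, 0.001, -0.971]]
ft_force: [0.4, -0.6, -0.1]
width: 0.0004
gripper_force: 0.0
```

Run:
```python
from h import *
b=np.array([.598,.3135,.077]);n=np.array([-.2405,-.026,.97])
for k in(.02,.0,-.007): go((*(b+k*n),6.2,14))
```

```text
[0.0008, -0.0011, 0.0729, -0.0147, 0.2615, 0.2338] z [ 0.24  0.03 -0.97]
[0.0009, -0.001, 0.0929, -0.0147, 0.2615, 0.2338] z [ 0.24  0.03 -0.97]
[0.001, -0.001, 0.0999, -0.0147, 0.2615, 0.2338] z [ 0.24  0.03 -0.97]
```

Request:
drive_tool:
  rows: "0.001 -0.001 0.05 0 0 0 0; 0.001 -0.001 0.075 0 0 0 0; 0.001 -0.001 0.085 0 0 0 0; 0.001 -0.001 0.089 0 0 0 0; 0.001 -0.001 0.092 0 0 0 0; 0.001 -0.001 0.095 0 0 0 0; 0.001 -0.001 0.097 0 0 0 0; 0.001 -0.001 0.097 0 0 0 0"

```text
t: 3.6
position: [0.601, 0.3123, 0.0773]
tool_rot: [[0.964, 0.109, 0.242], [0.106, -0.994, 0.027], [0.243, -0.0, -0.97]]
ft_force: [-0.1, -1.6, 4.7]
width: 0.0008
gripper_force: 2.2
```

Run:
```python
from h import *
s=env.state();print(s['ft_force'],s['position'])
p,d=snap('scene','s1');cv2.imwrite('pics/s1c.png',cv2.resize(p[130:240,360:490,::-1],None,fx=4,fy=4,interpolation=cv2.INTER_CUBIC))
```

```text
[-0.0932446  -1.58342119  4.6552814 ] [0.60095729 0.31233031 0.07733805]
```

View pics/s1c.png

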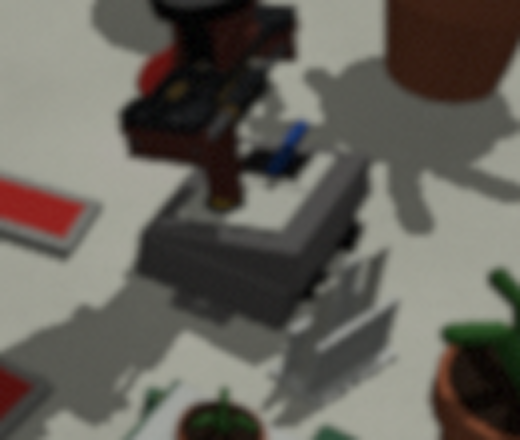

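The fingertip is on the button at (222,203), but the lever at (290,150) is still up. I'll press deeper.

Request:
drive_tool:
  rows: "0 0 0.002 0 0 0 0; 0 0 0.004 0 0 0 0; 0 0 0.005 0 0 0 0; 0 0 0.006 0 0 0 0;  0 0 0.006 0 0 0 0; 0 0 0.006 0 0 0 0; 0 0 0.006 0 0 0 0"

```text
t: 4.53
position: [0.6022, 0.3125, 0.0726]
tool_rot: [[0.964, 0.109, 0.242], [0.105, -0.994, 0.026], [0.244, 0.0, -0.97]]
ft_force: [-6.2, -3.6, 16.8]
width: 0.0006
gripper_force: 9.4
```

Run:
```python
from h import *
p,d=snap('scene','s2');cv2.imwrite('pics/s2c.png',cv2.resize(p[130:240,360:490,::-1],None,fx=4,fy=4,interpolation=cv2.INTER_CUBIC))
```

```text
(no output)
```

View pics/s2c.png

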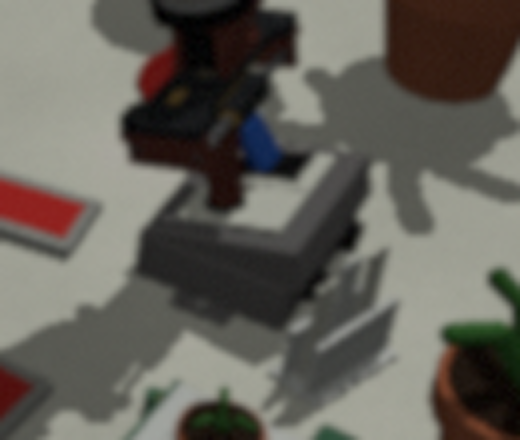

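The lever has dropped (blue at (260,140)). I'll retract and look from the top.

Request:
drive_tool:
  rows: "0 0 -0.01 0 0 0 0; 0 0 -0.06 0 0 0 0; 0 0 -0.12 0 0 0 0; 0 0 -0.15 0 -7 0 0.8; 0 0 -0.15 0 -14 0 0.8; 0 0 -0.15 0 -14 0 0.8"

```text
t: 5.32
position: [0.567, 0.3076, 0.215]
tool_rot: [[0.994, 0.106, -0.002], [0.106, -0.994, 0.0], [-0.002, -0.0, -1.0]]
ft_force: [0.2, -0.4, -1.7]
width: 0.0272
gripper_force: 0.0
```

```bash
cat >> h.py <<'E'
def grips(p,d,pl):
    X=cloud('top',d)
    for r in pl:
        a=r[2]; q=np.array([a[0]-.082*np.cos(np.radians(r[3])),a[1]-.082*np.sin(np.radians(r[3]))])
        m=(np.hypot(X[...,0]-q[0],X[...,1]-q[1])<.04)&(X[...,2]>.035)&(X[...,2]<.07)&(p.max(-1)<70)
        v,u=np.nonzero(m)
        if len(u)<5: print('nogrip',r); continue
        g=onplane('top',np.c_[u,v],.052)[:,:2].astype(np.float32);rc=cv2.minAreaRect(g)
        print('red',a,r[3],'grip',len(u),np.round(rc[0],4),np.round(rc[1],3),round(rc[2],1))
E
python3 - <<'E'
from h import *
p,d=snap('top','t1');grips(p,d,plates(p));print(env.state()['position'])
E
```

```text
nogrip (array([298.1, 195.4]), np.int32(264), array([0.5173, 0.0814], dtype=float32), 2.6)
red [0.4147 0.2719] 31.1 grip 38 [0.3548 0.2476] [0.009 0.044] 11.2
[0.56578661 0.30807473 0.21464281]
```

```bash
sed -i "s/def plates(p):/def plates(p,cam='top'):/; s/c\[i\]\[0\]<190/(cam=='top' and c[i][0]<190)/; s/onplane('top',np.c_\[u,v\],.01)/onplane(cam,np.c_[u,v],.01)/" h.py
python3 - <<'E'
from h import *
print(*plates(np.load('scene0.npz')['p'],'scene'),sep='\n')
p,d=snap('scene','s3');print(*plates(p,'scene'),sep='\n')
go((.464,-.067,.15,-3.3),(.464,-.067,.03,-3.3))
E
```

```text
(array([364.7, 180.7]), np.int32(201), array([0.4368, 0.2726], dtype=float32), 11.5)
(array([350.2, 223.4]), np.int32(291), array([0.521 , 0.0823], dtype=float32), 0.5)
(array([324.8, 258. ]), np.int32(380), array([ 0.548 , -0.0699], dtype=float32), -2.5)
(array([240. , 279.2]), np.int32(204), array([ 0.4188, -0.2687], dtype=float32), -33.0)
(array([399.2, 148.8]), np.int32(63), array([0.4286, 0.4982], dtype=float32), -65.6)
(array([412.9, 151.1]), np.int32(162), array([0.4747, 0.5169], dtype=float32), -73.9)
(array([364.6, 180.6]), np.int32(199), array([0.4365, 0.2727], dtype=float32), 12.0)
(array([348.8, 222.5]), np.int32(256), array([0.5156, 0.0826], dtype=float32), 1.6)
[-0.1413, 0.3621, 0.065, 0.026, 0.0336, 9.5592] z [ 0.  0. -1.]
[-0.1412, 0.362, 0.185, 0.026, 0.0336, 9.5592] z [ 0.  0. -1.]
```

Request:
drive_tool:
  rows: "-0.07 0.18 0 0 0 9.5 1; -0.141 0.362 0 0 0 9.5 1; -0.141 0.362 0 0 0 9.5 1; -0.141 0.362 0 0 0 9.5 1; -0.141 0.362 0 0 0 9.5 1; -0.141 0.362 0 0 0 9.5 1; -0.141 0.362 0 0 0 9.5 1; -0.141 0.362 0.065 0 0 9.5 1; -0.141 0.362 0.065 0 0 9.5 1"

```text
t: 6.55
position: [0.4616, -0.0654, 0.1484]
tool_rot: [[0.998, -0.055, -0.007], [-0.055, -0.999, 0.001], [-0.007, -0.001, -1.0]]
ft_force: [-0.2, 0.6, 0.8]
width: 0.0877
gripper_force: 0.0
```

Run:
```python
from h import *
p,d=snap('scene','s4');print(*plates(p,'scene'),sep='\n');print(env.state()['width'])
cv2.imwrite('pics/s4c.png',cv2.resize(p[150:310,220:400,::-1],None,fx=3.3,fy=3.3,interpolation=cv2.INTER_CUBIC))
go((.464,-.067,.02,-3.3))
```

```text
(array([408.3, 150. ]), np.int32(293), array([0.4581, 0.5124], dtype=float32), -72.7)
(array([364.6, 180.6]), np.int32(197), array([0.4366, 0.2727], dtype=float32), 11.6)
(array([350.2, 223.4]), np.int32(287), array([0.521 , 0.0824], dtype=float32), 0.7)
(array([324.9, 258.1]), np.int32(378), array([ 0.5484, -0.0699], dtype=float32), -2.3)
(array([239.8, 278.6]), np.int32(188), array([ 0.4167, -0.2679], dtype=float32), 88.0)
0.08767601033547388
[0.0013, 0.0018, 0.1302, -0.0399, 0.2228, 0.1906] z [ 0.  0. -1.]
```

View pics/s4c.png

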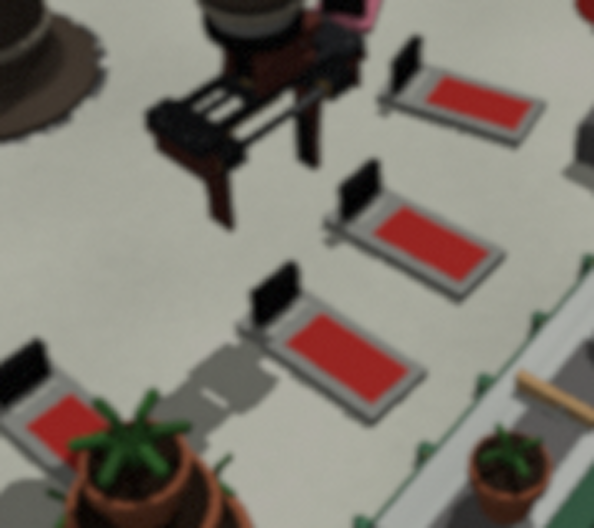

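The gripper hangs squarely over plate C's grip and the plates haven't moved. I'll descend and grip.

Request:
drive_tool:
  rows: "0.001 0.002 0.06 0 0 0 1; 0.001 0.002 0.1 0 0 0 1; 0.001 0.002 0.12 0 0 0 1; 0.001 0.002 0.13 0 0 0 1; 0.001 0.002 0.13 0 0 0 0.4; 0.001 0.002 0.13 0 0 0 0.4; 0.001 0.002 0.13 0 0 0 0.4; 0.001 0.002 0.13 0 0 0 0.4; 0.001 0.002 0.13 0 0 0 0.4"
  newtons: 25

```text
t: 7.72
position: [0.4663, -0.0688, 0.022]
tool_rot: [[0.998, -0.057, 0.001], [-0.057, -0.998, -0.0], [0.001, 0.0, -1.0]]
ft_force: [-1.5, 0.4, 6.8]
width: 0.0539
gripper_force: 25.0
```

Run:
```python
from h import *
s=env.state();print(s['position'],s['ft_force'],s['width'])
p,d=snap('scene','s5');print(*plates(p,'scene'),sep='\n')
p,d=snap('top','t2');print(*plates(p),sep='\n');
# bay homes
O=np.array([.726,-.018]);y=np.radians(2.6);ex=np.array([np.cos(y),np.sin(y)]);ey=np.array([-ex[1],ex[0]])
for i,b in enumerate((-.129,-.043,.043,.129)):
    print(i,'home grip',(O+ex*-.107+ey*b).round(4),'pre grip (slab front 10mm before nose)',(O+ex*(-.0825-.01-.08-.062)+ey*b).round(4))
g=O+ey*-.043
go((*(g+ex*-.235),.02,2.6),(*(g+ex*-.107),.02,2.6))
```

```text
[ 0.46633193 -0.06878004  0.02197891] [-1.51231307  0.38136862  6.76744213] 0.053898159062284574
(array([408. , 149.8]), np.int32(323), array([0.4566, 0.5131], dtype=float32), -68.3)
(array([364.6, 180.6]), np.int32(196), array([0.4364, 0.2726], dtype=float32), 11.2)
(array([350.3, 223.3]), np.int32(286), array([0.5211, 0.0826], dtype=float32), 0.4)
(array([325.5, 258.7]), np.int32(354), array([ 0.5513, -0.0707], dtype=float32), -1.2)
(array([238.5, 276.9]), np.int32(125), array([ 0.41  , -0.2662], dtype=float32), 72.4)
(array([298.1, 194.8]), np.int32(276), array([0.5194, 0.0813], dtype=float32), 0.4)
(array([241.9, 217.1]), np.int32(268), array([0.4362, 0.2706], dtype=float32), 12.4)
(array([399.3, 229.6]), np.int32(94), array([ 0.4094, -0.2682], dtype=float32), 88.1)
0 home grip [ 0.625  -0.1517] pre grip (slab front 10mm before nose) [ 0.4976 -0.1575]
1 home grip [ 0.6211 -0.0658] pre grip (slab front 10mm before nose) [ 0.4937 -0.0716]
2 home grip [0.6172 0.0201] pre grip (slab front 10mm before nose) [0.4898 0.0143]
3 home grip [0.6133 0.106 ] pre grip (slab front 10mm before nose) [0.4859 0.1002]
[0.027, 0.0013, 0.002, 0.0093, -0.0591, -5.8449] z [ 0.  0. -1.]
[0.1543, -0.0117, 0.0021, 0.0093, -0.0591, -5.8449] z [ 0.  0. -1.]
```

Request:
drive_tool:
  rows: "0.004 0 -0.002 0 0 -1 0.4; 0.012 0 -0.002 0 0 -3 0.4; 0.02 0.001 -0.002 0 0 -5 0.4; 0.026 0.001 -0.002 0 0 -5.8 0.4; 0.026 0.001 -0.002 0 0 -5.8 0.4; 0.034 0.0 -0.002 0 0 -5.8 0.4; 0.042 -0.0005 -0.002 0 0 -5.8 0.4; 0.05 -0.001 -0.002 0 0 -5.8 0.4; 0.05 -0.001 -0.002 0 0 -5.8 0.4"

```text
t: 8.95
position: [0.5167, -0.0707, 0.0233]
tool_rot: [[0.999, 0.044, 0.001], [0.044, -0.999, 0.0], [0.001, -0.0, -1.0]]
ft_force: [0.4, -0.5, -2.7]
width: 0.0538
gripper_force: 25.0
```

Run:
```python
from h import *
s=env.state();print(s['position'],s['ft_force'],s['width'],s['moment'])
p,d=snap('top','t3');cv2.imwrite('pics/t3c.png',cv2.resize(p[100:260,230:430,::-1],None,fx=3.7,fy=3.7,interpolation=cv2.INTER_CUBIC))
```

```text
[ 0.51669579 -0.07074366  0.02328711] [ 0.35658803 -0.50150695 -2.7038479 ] 0.05377673148814122 [-0.19038933  0.01633172 -0.1384459 ]
```

View pics/t3c.png

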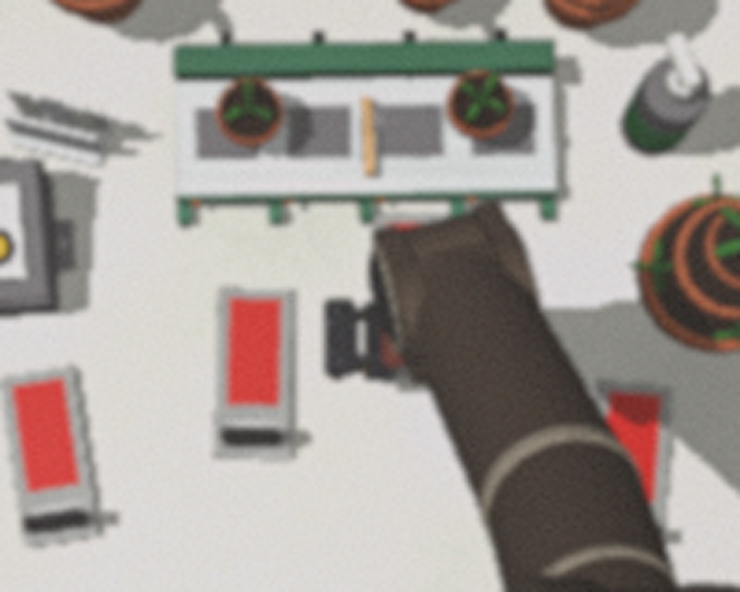

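The slab's front edge (about (400,222)) sits between the runners at 367 and 459. I'll push on slowly.

Request:
drive_tool:
  rows: "0.006 0 0 0 0 0 0.4; 0.012 0 0 0 0 0 0.4; 0.018 0 0 0 0 0 0.4; 0.024 0 0 0 0 0 0.4; 0.03 0 0 0 0 0 0.4; 0.036 0 0 0 0 0 0.4; 0.042 0 0 0 0 0 0.4; 0.048 0 0 0 0 0 0.4"

```text
t: 10.0
position: [0.5642, -0.0686, 0.0233]
tool_rot: [[0.999, 0.044, -0.0], [0.044, -0.999, 0.0], [-0.0, -0.0, -1.0]]
ft_force: [-0.3, -1.2, -2.8]
width: 0.0538
gripper_force: 25.0
```

Request:
drive_tool:
  rows: "0.008 0 0 0 0 0 0.4; 0.016 0 0 0 0 0 0.4; 0.024 0 0 0 0 0 0.4; 0.032 0 0 0 0 0 0.4; 0.04 0 0 0 0 0 0.4; 0.048 0 0 0 0 0 0.4; 0.05 0 0 0 0 0 0.4; 0.052 0 0 0 0 0 0.4; 0.054 0 0 0 0 0 0.4; 0.054 0 0 0 0 0 0.4"

```text
t: 11.25
position: [0.6179, -0.0661, 0.0233]
tool_rot: [[0.999, 0.044, 0.0], [0.044, -0.999, 0.0], [0.0, -0.0, -1.0]]
ft_force: [1.3, 0.6, -1.2]
width: 0.0539
gripper_force: 25.0
```

Request:
drive_tool:
  rows: "0.0015 0 0 0 0 0 0.4; 0.003 0 0 0 0 0 0.4; 0.0045 0 0 0 0 0 0.4; 0.006 0 0 0 0 0 0.4; 0.006 0 0 0 0 0 0.4"

```text
t: 11.88
position: [0.6237, -0.0658, 0.0232]
tool_rot: [[0.999, 0.044, -0.0], [0.044, -0.999, 0.0], [-0.0, -0.0, -1.0]]
ft_force: [-1.1, 0.5, -2.4]
width: 0.054
gripper_force: 25.0
```

Request:
drive_tool:
  rows: "0.0015 0 0 0 0 0 0.4; 0.003 0 0 0 0 0 0.4; 0.004 0 0 0 0 0 0.4; 0.004 0 0 0 0 0 0.4"

```text
t: 12.38
position: [0.6247, -0.0657, 0.0225]
tool_rot: [[0.999, 0.044, -0.006], [0.044, -0.999, -0.0], [-0.006, 0.0, -1.0]]
ft_force: [-11.0, 0.3, 1.8]
width: 0.0543
gripper_force: 25.0
```

Request:
drive_tool:
  rows: "0.003 0 0 0 0 0 0.8; 0.003 0 0 0 0 0 0.8; 0.003 0 0 0 0 0 0.8; 0.003 0 0 0 0 0 0.8; 0.003 0 -0.02 0 0 0 0.8; 0.003 0 -0.06 0 0 0 0.8; 0.003 0 -0.1 0 0 0 0.8; -0.05 0 -0.12 0 0 0 1; -0.05 0 -0.12 0 0 0 1"

```text
t: 13.5
position: [0.5761, -0.0684, 0.1464]
tool_rot: [[0.999, 0.044, 0.002], [0.044, -0.999, -0.002], [0.002, 0.002, -1.0]]
ft_force: [0.9, -0.1, 0.2]
width: 0.0862
gripper_force: 0.0
```

Run:
```python
from h import *
p,d=snap('scene','s6');print(*plates(p,'scene'),sep='\n')
go((.438,.0815,.14,0.5),(.438,.0815,.023,.5))
```

```text
(array([408.2, 150. ]), np.int32(300), array([0.4578, 0.5125], dtype=float32), -73.0)
(array([370.3, 182.2]), np.int32(107), array([0.4562, 0.2779], dtype=float32), -3.2)
(array([351. , 224.2]), np.int32(258), array([0.525 , 0.0811], dtype=float32), 6.7)
(array([240.1, 279.2]), np.int32(204), array([ 0.4191, -0.2689], dtype=float32), -32.5)
[-0.1329, -0.1559, 0.0051, 0.0861, -0.1561, 2.0249] z [ 0.  0. -1.]
[-0.1332, -0.1561, 0.1221, 0.0861, -0.1561, 2.0249] z [ 0.  0. -1.]
```

Request:
drive_tool:
  rows: "-0.06 -0.07 0.005 0 0 2 1; -0.133 -0.156 0.005 0 0 2 1; -0.133 -0.156 0.005 0 0 2 1; -0.133 -0.156 0.005 0 0 2 1; -0.133 -0.156 0.005 0 0 2 1; -0.133 -0.156 0.005 0 0 2 1"

```text
t: 14.3
position: [0.4396, 0.081, 0.1384]
tool_rot: [[1.0, 0.008, 0.001], [0.008, -1.0, 0.0], [0.001, -0.0, -1.0]]
ft_force: [-0.3, -0.8, -0.4]
width: 0.0881
gripper_force: 0.0
```

Run:
```python
from h import *
p,d=snap('scene','s7');print(*plates(p,'scene'),sep='\n')
p,d=snap('top','t4');print(*plates(p),sep='\n')
go((.438,.0815,.023,.5))
```

```text
(array([399.7, 148.5]), np.int32(76), array([0.429, 0.501], dtype=float32), -67.4)
(array([412.5, 150.7]), np.int32(180), array([0.4726, 0.5182], dtype=float32), -70.3)
(array([364.6, 180.6]), np.int32(197), array([0.4366, 0.2727], dtype=float32), 11.6)
(array([350.2, 223.4]), np.int32(289), array([0.5211, 0.0822], dtype=float32), 0.6)
(array([242. , 217.2]), np.int32(281), array([0.436 , 0.2704], dtype=float32), 12.3)
[-0.0012, -0.0006, 0.1152, -0.0102, 0.0001, -0.095] z [ 0.  0. -1.]
```

B hasn't moved. I'll grip it the same way.

Request:
drive_tool:
  rows: "0 -0.001 0.06 0 0 0 1; 0 -0.001 0.1 0 0 0 1; 0 -0.001 0.115 0 0 0 1; 0 -0.001 0.115 0 0 0 0.4; 0 -0.001 0.115 0 0 0 0.4; 0 -0.001 0.115 0 0 0 0.4; 0 -0.001 0.115 0 0 0 0.4; 0 -0.001 0.115 0 0 0 0.4; 0 -0.001 0.115 0 0 0 0.4"

```text
t: 15.52
position: [0.4386, 0.0826, 0.0243]
tool_rot: [[1.0, 0.009, 0.002], [0.009, -1.0, -0.001], [0.002, 0.001, -1.0]]
ft_force: [-0.4, -1.6, 9.2]
width: 0.0541
gripper_force: 25.0
```

Run:
```python
from h import *
p,d=snap('scene','s8');print(*plates(p,'scene')[-3:],sep='\n')
O=np.array([.7275,-.018]);y=np.radians(2.6);ex=np.array([np.cos(y),np.sin(y)]);ey=np.array([-ex[1],ex[0]])
g=O+ey*.043
go((*(g+ex*-.25),.023,2.6),(*(g+ex*-.2),.023,2.6),(*(g+ex*-.107),.023,2.6))
```

```text
(array([412.4, 150.7]), np.int32(188), array([0.4719, 0.5182], dtype=float32), -69.5)
(array([365. , 180.7]), np.int32(191), array([0.4379, 0.2731], dtype=float32), 10.0)
(array([350.5, 223.4]), np.int32(285), array([0.5217, 0.0828], dtype=float32), -0.1)
[0.0365, 0.0693, 0.0014, 0.0384, -0.0898, -2.0982] z [ 0.  0. -1.]
[0.0865, 0.0675, 0.0014, 0.0384, -0.0898, -2.0982] z [ 0.  0. -1.]
[0.1794, 0.0641, 0.0016, 0.0384, -0.0898, -2.0982] z [ 0.  0. -1.]
```

Request:
drive_tool:
  rows: "0.005 0.01 -0.002 0 0 -0.5 0.4; 0.015 0.03 -0.002 0 0 -1 0.4; 0.025 0.05 -0.002 0 0 -1.5 0.4; 0.032 0.063 -0.002 0 0 -2 0.4; 0.0365 0.0693 -0.002 0 0 -2.1 0.4; 0.0365 0.0693 -0.002 0 0 -2.1 0.4; 0.048 0.069 -0.002 0 0 -2.1 0.4; 0.058 0.0686 -0.002 0 0 -2.1 0.4; 0.066 0.0683 -0.002 0 0 -2.1 0.4; 0.074 0.068 -0.002 0 0 -2.1 0.4; 0.082 0.0677 -0.002 0 0 -2.1 0.4;0.088 0.0675 -0.002 0 0 -2.1 0.4"

```text
t: 17.08
position: [0.5267, 0.0171, 0.0251]
tool_rot: [[0.999, 0.047, -0.001], [0.047, -0.999, 0.001], [-0.001, -0.001, -1.0]]
ft_force: [-3.0, 4.3, -3.0]
width: 0.054
gripper_force: 25.0
```

Request:
drive_tool:
  rows: "0.003 -0.001 0 0 0 0 0.4; 0.009 -0.001 0 0 0 0 0.4; 0.015 -0.001 0 0 0 0 0.4; 0.021 -0.001 0 0 0 0 0.4; 0.027 -0.001 0 0 0 0 0.4"

```text
t: 17.7
position: [0.5539, 0.0186, 0.0253]
tool_rot: [[0.999, 0.046, -0.0], [0.046, -0.999, 0.0], [-0.0, -0.0, -1.0]]
ft_force: [-1.9, 2.3, -2.5]
width: 0.0542
gripper_force: 25.0
```

Request:
drive_tool:
  rows: "0.008 -0.001 0 0 0 0 0.4; 0.016 -0.001 0 0 0 0 0.4; 0.024 -0.001 0 0 0 0 0.4; 0.032 -0.001 0 0 0 0 0.4; 0.04 -0.001 0 0 0 0 0.4; 0.048 -0.001 0 0 0 0 0.4; 0.056 -0.001 0 0 0 0 0.4; 0.06 -0.001 0 0 0 0 0.4; 0.062 -0.001 0 0 0 0 0.4; 0.062 -0.001 0 0 0 0 0.4"

```text
t: 18.95
position: [0.6154, 0.0224, 0.0253]
tool_rot: [[0.999, 0.046, -0.0], [0.046, -0.999, -0.0], [-0.0, 0.0, -1.0]]
ft_force: [0.0, 0.5, -3.7]
width: 0.0536
gripper_force: 25.0
```

Request:
drive_tool:
  rows: "0.0015 0 0 0 0 0 0.4; 0.003 0 0 0 0 0 0.4; 0.0045 0 0 0 0 0 0.4; 0.006 0 0 0 0 0 0.4; 0.0075 0 0 0 0 0 0.4; 0.0075 0 0 0 0 0 0.4"

```text
t: 19.7
position: [0.6206, 0.0222, 0.0248]
tool_rot: [[0.999, 0.046, -0.005], [0.046, -0.999, -0.001], [-0.005, 0.001, -1.0]]
ft_force: [-8.0, -1.4, 2.2]
width: 0.054
gripper_force: 25.0
```

Request:
drive_tool:
  rows: "0.003 0 0 0 0 0 0.78; 0.003 0 0 0 0 0 0.78; 0.003 0 0 0 0 0 0.78; 0.003 0 0 0 0 0 0.78; 0.003 0 -0.02 0 0 0 0.78; 0.003 0 -0.06 0 0 0 0.78; 0.003 0 -0.1 0 0 0 0.78; -0.05 0 -0.12 0 0 0 1; -0.05 0 -0.12 0 0 0 1"

```text
t: 20.82
position: [0.5712, 0.0205, 0.1484]
tool_rot: [[0.999, 0.047, 0.002], [0.047, -0.999, -0.001], [0.002, 0.002, -1.0]]
ft_force: [0.5, -0.8, 0.4]
width: 0.0849
gripper_force: 0.0
```

Run:
```python
from h import *
go((.3565,.2545,.14,12),(.3565,.2545,.025,12))
```

```text
[-0.2035, -0.2438, 0.0076, 0.1015, -0.1185, -9.3042] z [ 0.  0. -1.]
[-0.2038, -0.244, 0.1226, 0.1015, -0.1185, -9.3042] z [ 0.  0. -1.]
```

Request:
drive_tool:
  rows: "-0.05 -0.06 0.007 0 0 -4 1; -0.2035 -0.244 0.007 0 0 -9.3 1; -0.2035 -0.244 0.007 0 0 -9.3 1; -0.2035 -0.244 0.007 0 0 -9.3 1; -0.2035 -0.244 0.007 0 0 -9.3 1; -0.2035 -0.244 0.007 0 0 -9.3 1; -0.2035 -0.244 0.007 0 0 -9.3 1; -0.2035 -0.244 0.007 0 0 -9.3 1"

```text
t: 21.82
position: [0.3597, 0.2538, 0.1383]
tool_rot: [[0.979, 0.205, 0.0], [0.205, -0.979, -0.0], [0.0, 0.0, -1.0]]
ft_force: [-0.3, -0.3, 0.6]
width: 0.0877
gripper_force: 0.0
```

Run:
```python
from h import *
p,d=snap('scene','s9');print(*plates(p,'scene'),sep='\n')
p,d=snap('top','t5');print(*plates(p),sep='\n')
go((.3565,.2545,.025,12))
```

```text
(array([412.9, 151. ]), np.int32(161), array([0.4745, 0.5173], dtype=float32), -73.8)
(array([399.1, 148.9]), np.int32(61), array([0.4283, 0.4977], dtype=float32), -64.3)
(array([364.7, 180.7]), np.int32(197), array([0.437 , 0.2726], dtype=float32), 11.7)
(array([240.1, 279.2]), np.int32(204), array([ 0.4191, -0.2689], dtype=float32), -32.5)
(array([241.7, 213.2]), np.int32(195), array([0.4497, 0.2723], dtype=float32), 18.3)
(array([400.3, 220.4]), np.int32(283), array([ 0.4412, -0.2715], dtype=float32), -4.0)
[-0.0028, -0.0014, 0.1132, 0.0139, 0.007, -0.2105] z [ 0.  0. -1.]
```

Request:
drive_tool:
  rows: "-0.001 -0.001 0.06 0 0 0 1; -0.0015 -0.0015 0.1 0 0 0 1; -0.0015 -0.0015 0.112 0 0 0 1; -0.0015 -0.0015 0.112 0 0 0 0.4; -0.0015 -0.0015 0.112 0 0 0 0.4; -0.0015 -0.0015 0.112 0 0 0 0.4; -0.0015 -0.0015 0.112 0 0 0 0.4; -0.0015 -0.0015 0.112 0 0 0 0.4; -0.0015 -0.0015 0.112 0 0 0 0.4"

```text
t: 23.05
position: [0.3573, 0.2562, 0.0272]
tool_rot: [[0.978, 0.206, 0.002], [0.206, -0.978, 0.0], [0.002, 0.0, -1.0]]
ft_force: [-0.4, -0.7, 7.8]
width: 0.0539
gripper_force: 25.0
```

Run:
```python
from h import *
O=np.array([.7275,-.0175]);y=np.radians(2.6);ex=np.array([np.cos(y),np.sin(y)]);ey=np.array([-ex[1],ex[0]])
g=O+ey*.129
go((*(g+ex*-.26),.025,2.6),(*(g+ex*-.2),.025,2.6),(*(g+ex*-.107),.025,2.6))
```

```text
[0.07, 0.1748, 0.0023, -0.0056, -0.0935, 9.3161] z [ 0.  0. -1.]
[0.1292, 0.1845, 0.0024, -0.0056, -0.0935, 9.3161] z [ 0.  0. -1.]
[0.221, 0.1996, 0.0025, -0.0056, -0.0935, 9.3161] z [ 0.  0. -1.]
```

Request:
drive_tool:
  rows: "0.005 0.02 -0.002 0 0 1 0.4; 0.015 0.045 -0.002 0 0 3 0.4; 0.025 0.07 -0.002 0 0 5 0.4; 0.037 0.1 -0.002 0 0 7 0.4; 0.05 0.13 -0.002 0 0 8.5 0.4; 0.06 0.155 -0.002 0 0 9.3 0.4; 0.068 0.172 -0.002 0 0 9.3 0.4; 0.07 0.1748 -0.002 0 0 9.3 0.4; 0.07 0.1748 -0.002 0 0 9.3 0.4; 0.084 0.177 -0.002 0 0 9.3 0.4; 0.098 0.179 -0.002 0 0 9.3 0.4; 0.106 0.181 -0.002 0 0 9.3 0.4"

```text
t: 24.55
position: [0.4992, 0.1014, 0.0283]
tool_rot: [[0.999, 0.046, 0.001], [0.046, -0.999, 0.001], [0.001, -0.0, -1.0]]
ft_force: [0.8, -0.3, -3.0]
width: 0.0537
gripper_force: 25.0
```

Run:
```python
from h import *
print(env.state()['ft_force'])
p,d=snap('scene','s10');print(*plates(p,'scene'),sep='\n')
p,d=snap('top','t6');print(*plates(p),sep='\n');cv2.imwrite('pics/t6c.png',cv2.resize(p[100:260,190:390,::-1],None,fx=3.7,fy=3.7,interpolation=cv2.INTER_CUBIC))
O=np.array([.7275,-.0175]);y=np.radians(2.6);ex=np.array([np.cos(y),np.sin(y)]);ey=np.array([-ex[1],ex[0]])
g=O+ey*.129
go((*(g+ex*-.2),.027,2.6),(*(g+ex*-.107),.027,2.6))
```

```text
[ 0.79479898 -0.3183674  -3.04048046]
(array([408.3, 150. ]), np.int32(293), array([0.4582, 0.5124], dtype=float32), -74.3)
(array([370.5, 227.7]), np.int32(301), array([0.5792, 0.1055], dtype=float32), 2.5)

[0.0229, -0.0002, 0.0012, -0.0239, -0.0311, 0.0261] z [ 0.  0. -1.]
[0.1159, -0.0001, 0.0013, -0.0239, -0.0311, 0.0261] z [ 0.  0. -1.]
```

View pics/t6c.png

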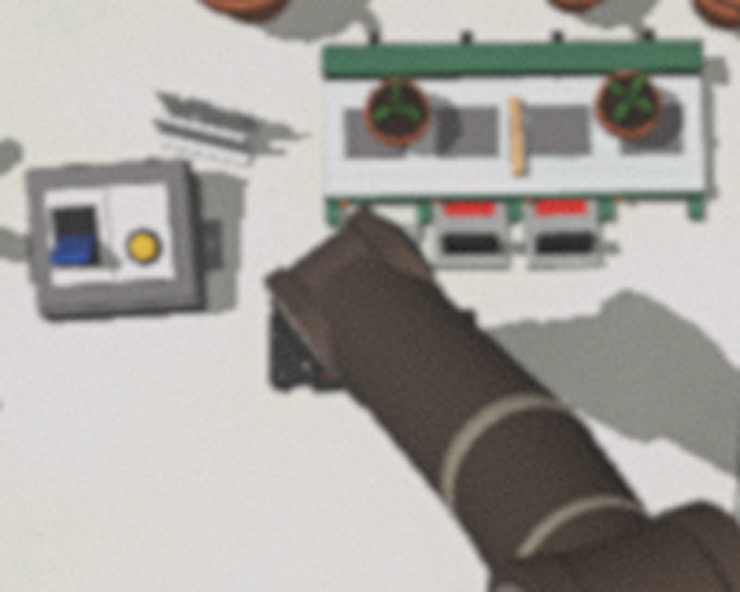

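Two plates sit home in the middle bays (grips at (470,243) and (565,243)) and plate A is lined up with the leftmost bay. The lever is still down. I'll insert A.

Request:
drive_tool:
  rows: "0.006 0 0 0 0 0 0.4; 0.012 0 0 0 0 0 0.4; 0.018 0 0 0 0 0 0.4; 0.024 0 0 0 0 0 0.4; 0.03 0 0 0 0 0 0.4; 0.036 0 0 0 0 0 0.4; 0.042 0 0 0 0 0 0.4; 0.048 0 0 0 0 0 0.4; 0.054 0 0 0 0 0 0.4"

```text
t: 25.78
position: [0.5517, 0.1041, 0.0281]
tool_rot: [[0.999, 0.047, -0.001], [0.047, -0.999, 0.001], [-0.001, -0.001, -1.0]]
ft_force: [-3.4, 4.0, -1.9]
width: 0.0538
gripper_force: 25.0
```

Request:
drive_tool:
  rows: "0.008 -0.001 0 0 0 0 0.4; 0.016 -0.001 0 0 0 0 0.4; 0.024 -0.001 0 0 0 0 0.4; 0.032 -0.001 0 0 0 0 0.4; 0.04 -0.001 0 0 0 0 0.4; 0.048 -0.001 0 0 0 0 0.4; 0.056 -0.001 0 0 0 0 0.4; 0.06 -0.001 0 0 0 0 0.4; 0.062 -0.001 0 0 0 0 0.4; 0.062 -0.001 0 0 0 0 0.4"

```text
t: 27.02
position: [0.6139, 0.1072, 0.0283]
tool_rot: [[0.999, 0.046, 0.001], [0.046, -0.999, 0.0], [0.001, -0.0, -1.0]]
ft_force: [-0.6, 2.5, -2.5]
width: 0.0538
gripper_force: 25.0
```

Request:
drive_tool:
  rows: "0.0015 0 0 0 0 0 0.4; 0.003 0 0 0 0 0 0.4; 0.0045 0 0 0 0 0 0.4; 0.0055 0 0 0 0 0 0.4; 0.0065 0 0 0 0 0 0.4; 0.0065 0 0 0 0 0 0.4"

```text
t: 27.78
position: [0.6175, 0.1071, 0.0278]
tool_rot: [[0.999, 0.046, -0.005], [0.046, -0.999, -0.002], [-0.005, 0.001, -1.0]]
ft_force: [-10.7, 1.7, 1.4]
width: 0.054
gripper_force: 25.0
```

Request:
drive_tool:
  rows: "0.003 0 0 0 0 0 0.78; 0.003 0 0 0 0 0 0.78; 0.003 0 0 0 0 0 0.78; 0.003 0 0 0 0 0 0.78; 0.003 0 -0.02 0 0 0 0.78; 0.003 0 -0.06 0 0 0 0.78; 0.003 0 -0.1 0 0 0 0.78; -0.05 0 -0.12 0 0 0 1; -0.15 0 -0.12 0 0 0 1; -0.18 0 -0.12 0 0 0 1; -0.18 0 -0.12 0 0 0 1"

```text
t: 29.15
position: [0.4365, 0.0985, 0.1492]
tool_rot: [[0.999, 0.048, -0.0], [0.048, -0.999, -0.003], [-0.0, 0.003, -1.0]]
ft_force: [1.1, -0.8, 0.1]
width: 0.088
gripper_force: 0.0
```

Run:
```python
from h import *
p,d=snap('scene','s11');print(*plates(p,'scene'),sep='\n')
p,d=snap('top','t7');print(*plates(p),sep='\n')
go((.36,-.265,.14,-4),(.36,-.265,.025,-4))
```

```text
(array([399.5, 148.6]), np.int32(71), array([0.4284, 0.5001], dtype=float32), -67.5)
(array([412.7, 150.9]), np.int32(172), array([0.4735, 0.5178], dtype=float32), -72.2)

[-0.0978, 0.36, 0.0098, 0.0393, -0.1726, 6.6625] z [ 0.  0. -1.]
[-0.0981, 0.3599, 0.1248, 0.0393, -0.1726, 6.6625] z [ 0.  0. -1.]
```

Run:
```python
import cv2
a=cv2.imread('pics/s11.png');cv2.imwrite('pics/s11c.png',cv2.resize(a[120:390,120:440],None,fx=2.2,fy=2.2,interpolation=cv2.INTER_CUBIC))
```

```text
(no output)
```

View pics/s11c.png

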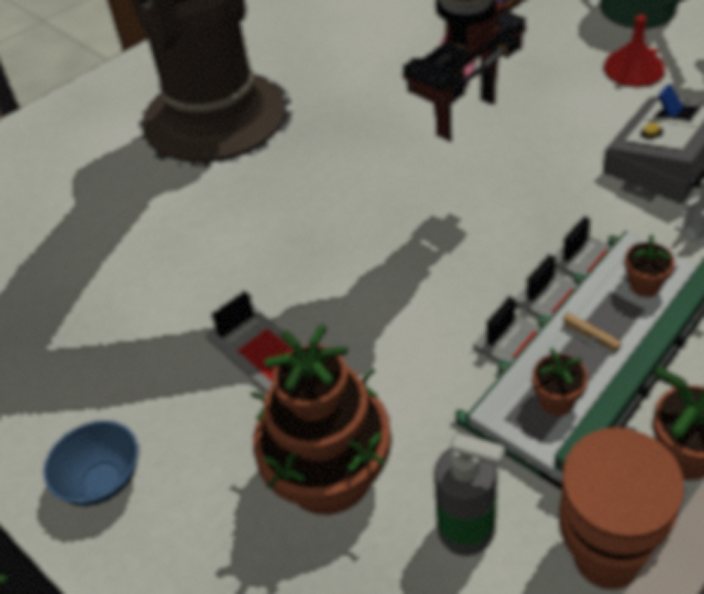

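Plate D is still in place, lying in the arm's shadow at (265,355), and three plates are home. Going to D.

Request:
drive_tool:
  rows: "-0.05 0.06 0.01 0 0 3 1; -0.098 0.36 0.01 0 0 6.6 1; -0.098 0.36 0.01 0 0 6.6 1; -0.098 0.36 0.01 0 0 6.6 1; -0.098 0.36 0.01 0 0 6.6 1; -0.098 0.36 0.01 0 0 6.6 1; -0.098 0.36 0.01 0 0 6.6 1; -0.098 0.36 0.01 0 0 6.6 1; -0.098 0.36 0.01 0 0 6.6 1"

```text
t: 30.38
position: [0.3601, -0.2638, 0.1384]
tool_rot: [[0.998, -0.067, 0.0], [-0.067, -0.998, 0.0], [0.0, -0.0, -1.0]]
ft_force: [0.7, -0.3, 0.1]
width: 0.0877
gripper_force: 0.0
```

Run:
```python
from h import *
p,d=snap('scene','s12');print(*plates(p,'scene'),sep='\n')
cv2.imwrite('pics/s12c.png',cv2.resize(p[190:330,180:360,::-1],None,fx=3.3,fy=3.3,interpolation=cv2.INTER_CUBIC))
go((.36,-.265,.027,-4))
```

```text
(array([413., 151.]), np.int32(155), array([0.4749, 0.5176], dtype=float32), -74.3)
(array([240. , 279.2]), np.int32(203), array([ 0.4188, -0.2688], dtype=float32), -35.2)
[0.0001, 0.0013, 0.1114, -0.0117, -0.0197, 0.198] z [ 0.  0. -1.]
```

View pics/s12c.png

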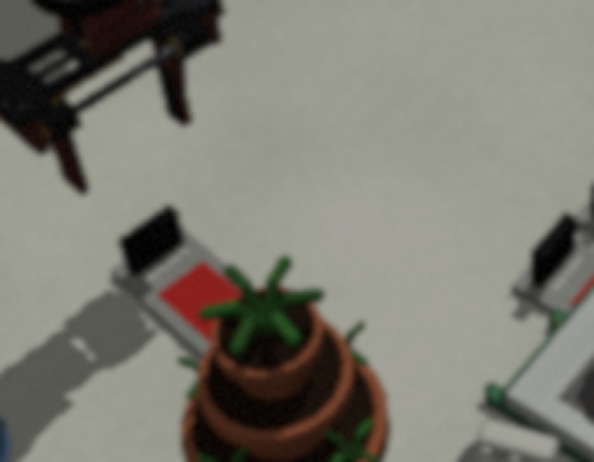

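The gripper is above D's grip (150,240). I'll descend and grip.

Request:
drive_tool:
  rows: "0 0.001 0.06 0 0 0 1; 0 0.001 0.1 0 0 0 1; 0 0.001 0.111 0 0 0 1; 0 0.001 0.111 0 0 0 0.4; 0 0.001 0.111 0 0 0 0.4; 0 0.001 0.111 0 0 0 0.4; 0 0.001 0.111 0 0 0 0.4; 0 0.001 0.111 0 0 0 0.4; 0 0.001 0.111 0 0 0 0.4"

```text
t: 31.55
position: [0.3594, -0.2661, 0.0282]
tool_rot: [[0.998, -0.069, 0.001], [-0.069, -0.998, -0.001], [0.001, 0.001, -1.0]]
ft_force: [-1.2, 2.4, 8.6]
width: 0.0538
gripper_force: 25.0
```

Run:
```python
from h import *
O=np.array([.7275,-.0165]);y=np.radians(2.6);ex=np.array([np.cos(y),np.sin(y)]);ey=np.array([-ex[1],ex[0]])
g=O+ey*-.129
go((*(g+ex*-.3),.025,2.6),(*(g+ex*-.26),.025,2.6),(*(g+ex*-.22),.025,2.6))
```

```text
[0.0667, -0.112, 0.0032, 0.0459, -0.0511, -6.5447] z [ 0.  0. -1.]
[0.1064, -0.1165, 0.0032, 0.0459, -0.0511, -6.5447] z [ 0.  0. -1.]
[0.1462, -0.1211, 0.0033, 0.0459, -0.0511, -6.5447] z [ 0.  0. -1.]
```

Request:
drive_tool:
  rows: "0.003 -0.015 -0.002 0 0 -1 0.4; 0.012 -0.035 -0.002 0 0 -2.5 0.4; 0.025 -0.06 -0.002 0 0 -4 0.4; 0.04 -0.085 -0.002 0 0 -5.5 0.4; 0.057 -0.105 -0.002 0 0 -6.5 0.4; 0.0667 -0.112 -0.002 0 0 -6.5 0.4; 0.0667 -0.112 -0.002 0 0 -6.5 0.4; 0.085 -0.114 -0.002 0 0 -6.5 0.4; 0.1064 -0.1165 -0.002 0 0 -6.5 0.4; 0.125 -0.1187 -0.002 0 0 -6.5 0.4; 0.14 -0.1204 -0.002 0 0 -6.5 0.4; 0.14 -0.1204 -0.002 0 0 -6.5 0.4"

```text
t: 33.05
position: [0.5072, -0.1559, 0.0291]
tool_rot: [[0.999, 0.044, 0.0], [0.044, -0.999, 0.0], [0.0, 0.0, -1.0]]
ft_force: [-0.7, 0.0, -2.9]
width: 0.0538
gripper_force: 25.0
```

Run:
```python
from h import *
print(env.state()['ft_force'])
p,d=snap('scene','s13');print(*plates(p,'scene'),sep='\n')
p,d=snap('top','t8');cv2.imwrite('pics/t8c.png',cv2.resize(p[100:240,260:440,::-1],None,fx=4,fy=4,interpolation=cv2.INTER_CUBIC))
O=np.array([.7275,-.0165]);y=np.radians(2.6);ex=np.array([np.cos(y),np.sin(y)]);ey=np.array([-ex[1],ex[0]])
g=O+ey*-.129
go((*(g+ex*-.2),.027,2.6),(*(g+ex*-.107),.027,2.6))
```

```text
[-0.67827402  0.03981348 -2.86433636]
(array([408.1, 149.8]), np.int32(320), array([0.4569, 0.5131], dtype=float32), -69.9)
(array([317.3, 284. ]), np.int32(456), array([ 0.5899, -0.1509], dtype=float32), 3.1)
[0.0277, -0.0002, 0.002, 0.0007, 0.0712, -0.0823] z [ 0.  0. -1.]
[0.1207, -0.0003, 0.0019, 0.0007, 0.0712, -0.0823] z [ 0.  0. -1.]
```

View pics/t8c.png

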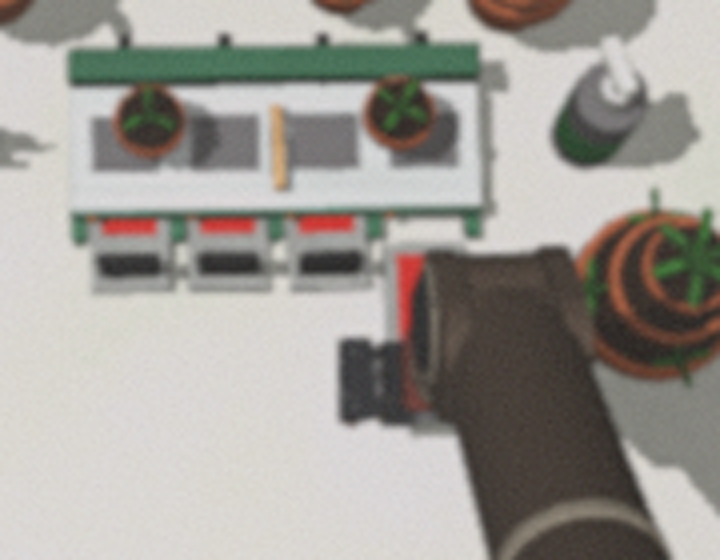

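The slab front (386–470, 250) is between the last two runners. I'll insert it.

Request:
drive_tool:
  rows: "0.006 0 0 0 0 0 0.4; 0.012 0 0 0 0 0 0.4; 0.018 0 0 0 0 0 0.4; 0.024 0 0 0 0 0 0.4; 0.03 0 0 0 0 0 0.4; 0.036 0 0 0 0 0 0.4; 0.042 0 0 0 0 0 0.4; 0.048 0 0 0 0 0 0.4"

```text
t: 34.15
position: [0.5553, -0.1534, 0.0293]
tool_rot: [[0.999, 0.044, -0.0], [0.044, -0.999, -0.0], [-0.0, 0.0, -1.0]]
ft_force: [0.1, 0.4, -3.2]
width: 0.0539
gripper_force: 25.0
```

Contact is expected at x≈0.6285.

Request:
drive_tool:
  rows: "0.008 0 0 0 0 0 0.4; 0.016 0 0 0 0 0 0.4; 0.024 0 0 0 0 0 0.4; 0.032 0 0 0 0 0 0.4; 0.04 0 0 0 0 0 0.4; 0.048 0 0 0 0 0 0.4; 0.056 0 0 0 0 0 0.4; 0.064 0 0 0 0 0 0.4; 0.068 0 0 0 0 0 0.4; 0.069 0 0 0 0 0 0.4"

```text
t: 35.4
position: [0.624, -0.1502, 0.0292]
tool_rot: [[0.999, 0.044, -0.0], [0.044, -0.999, 0.0], [-0.0, -0.0, -1.0]]
ft_force: [-0.7, 0.1, -3.4]
width: 0.0538
gripper_force: 25.0
```

Request:
drive_tool:
  rows: "0.0015 0 0 0 0 0 0.4; 0.003 0 0 0 0 0 0.4; 0.0045 0 0 0 0 0 0.4; 0.0055 0 0 0 0 0 0.4; 0.0065 0 0 0 0 0 0.4; 0.0065 0 0 0 0 0 0.4"

```text
t: 36.15
position: [0.6275, -0.1501, 0.0287]
tool_rot: [[0.999, 0.044, -0.006], [0.044, -0.999, -0.0], [-0.006, -0.0, -1.0]]
ft_force: [-9.1, 1.3, 0.9]
width: 0.0542
gripper_force: 25.0
```

Request:
drive_tool:
  rows: "0.003 0 0 0 0 0 0.78; 0.003 0 0 0 0 0 0.78; 0.003 0 0 0 0 0 0.78; 0.003 0 0 0 0 0 0.78; 0.003 0 -0.02 0 0 0 0.78; 0.003 0 -0.06 0 0 0 0.78; 0.003 0 -0.12 0 0 0 0.78; -0.06 -0.03 -0.17 0 0 0 0; -0.18 -0.12 -0.17 0 0 0 0; -0.18 -0.24 -0.17 0 0 0 0; -0.18 -0.28 -0.17 0 0 0 0; -0.18 -0.28 -0.17 0 0 0 0"

```text
t: 37.65
position: [0.4568, 0.0762, 0.1994]
tool_rot: [[0.999, 0.044, 0.003], [0.044, -0.999, -0.0], [0.003, 0.001, -1.0]]
ft_force: [0.6, 0.5, 0.2]
width: 0.0219
gripper_force: 0.0
```

Run:
```python
from h import *
print(env.state()['position'])
p,d=snap('top','t9');cv2.imwrite('pics/t9c.png',cv2.resize(p[100:220,190:400,::-1],None,fx=3.8,fy=3.8,interpolation=cv2.INTER_CUBIC))
```

```text
[0.45684171 0.07621416 0.1993604 ]
```

View pics/t9c.png

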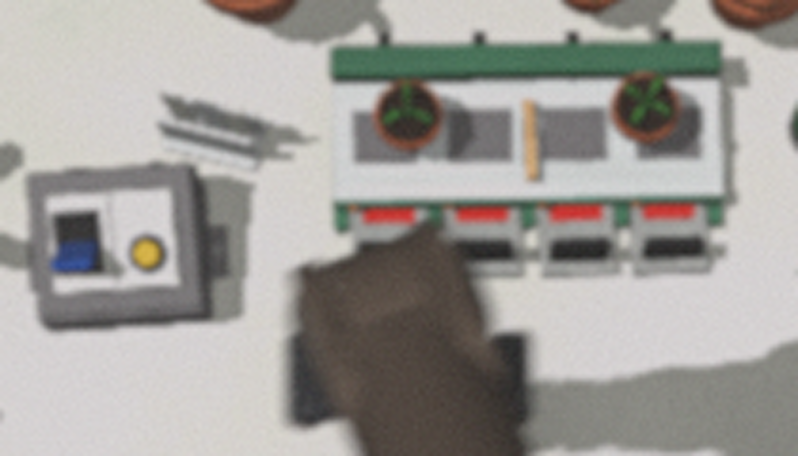

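All four plates sit equally deep (red strips at y≈207–220) with the lever still down at (75,255). Next I'll lift the lever from its front underside.

Run:
```python
from h import *
z=np.load('t9.npz');p,d=z['p'],z['d'];X=cloud('top',d);hsv=cv2.cvtColor(p,cv2.COLOR_RGB2HSV)
b=(hsv[...,0]>105)&(hsv[...,0]<125)&(hsv[...,1]>120);b[:140]=0;b[190:]=0;b[:,:195]=0;b[:,230:]=0
v,u=np.nonzero(b);q=onplane('top',np.c_[u,v],.1);print(len(u),np.median(X[b],0),q.min(0),q.max(0))
go((.54,.366,.2,6.2),(.54,.366,.088,6.2))
```

```text
59 [0.58787114 0.37112307 0.0974743 ] [0.57785587 0.35549803 0.1       ] [0.59868063 0.38789337 0.1       ]
[0.1011, -0.2767, 0.0008, -0.146, -0.1311, -3.1774] z [ 0.  0. -1.]
[0.1009, -0.2764, 0.1128, -0.146, -0.1311, -3.1774] z [ 0.  0. -1.]
```

Request:
drive_tool:
  rows: "0.05 -0.14 0 0 0 -1.5 0; 0.101 -0.28 0 0 0 -3.2 0; 0.101 -0.28 0 0 0 -3.2 0; 0.101 -0.28 0 0 0 -3.2 0; 0.101 -0.28 0 0 0 -3.2 0; 0.101 -0.28 0 0 0 -3.2 0; 0.101 -0.28 0.06 0 0 -3.2 0; 0.101 -0.28 0.09 0 0 -3.2 0; 0.101 -0.28 0.112 0 0 -3.2 0; 0.101 -0.28 0.112 0 0 -3.2 0; 0.101 -0.28 0.112 0 0 -3.2 0"

```text
t: 39.08
position: [0.5468, 0.3592, 0.0872]
tool_rot: [[0.995, 0.1, 0.002], [0.1, -0.995, 0.001], [0.002, -0.001, -1.0]]
ft_force: [-0.3, -0.2, 0.2]
width: 0.0006
gripper_force: 0.0
```

Request:
drive_tool:
  rows: "0 -0.005 0 0 0 0 0; 0.005 -0.009 0 0 0 0 0; 0.012 -0.009 0 0 0 0 0; 0.018 -0.009 0 0 0 0 0; 0.024 -0.009 -0.002 0 0 0 0; 0.03 -0.009 -0.004 0 0 0 0; 0.036 -0.009 -0.006 0 0 0 0; 0.042 -0.009 -0.007 0 0 0 0; 0.048 -0.009 -0.008 0 0 0 0; 0.052 -0.009 -0.008 0 0 0 0; 0.052 -0.009 -0.008 0 0 0 0"

```text
t: 40.45
position: [0.5971, 0.3728, 0.0934]
tool_rot: [[0.995, 0.1, -0.0], [0.1, -0.995, -0.0], [-0.0, 0.0, -1.0]]
ft_force: [-0.9, 0.4, 0.4]
width: 0.0006
gripper_force: 0.0
```

Run:
```python
from h import *
print(env.state()['ft_force'])
p,d=snap('scene','s14');cv2.imwrite('pics/s14c.png',cv2.resize(p[120:260,340:490,::-1],None,fx=4,fy=4,interpolation=cv2.INTER_CUBIC))
```

```text
[-0.94416788  0.41870365  0.42874625]
```

View pics/s14c.png

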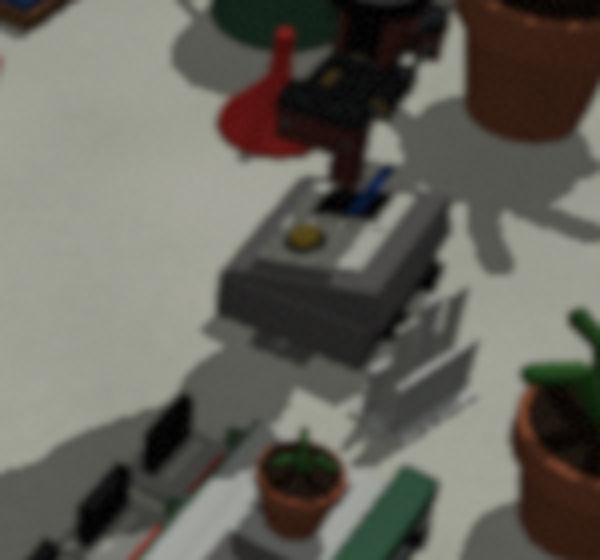

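The lever is back up at (372,190). I'll retract and compare it with the start.

Request:
drive_tool:
  rows: "-0.02 0 0 0 0 0 0; -0.04 0 -0.02 0 0 0 0; -0.06 0 -0.08 0 0 0 0; -0.12 0 -0.14 0 0 0 0; -0.2 0.05 -0.16 0 0 0 0; -0.2 0.1 -0.16 0 0 0 0; -0.2 0.1 -0.16 0 0 0 0; -0.2 0.1 -0.16 0 0 0 0"

```text
t: 41.5
position: [0.4077, 0.252, 0.2544]
tool_rot: [[0.995, 0.098, 0.002], [0.098, -0.995, -0.001], [0.002, 0.001, -1.0]]
ft_force: [0.5, 0.5, -0.5]
width: 0.0004
gripper_force: 0.0
```

Run:
```python
from h import *
p,d=snap('top','t10');p0=np.load('top0.npz')['p']
snap('scene','s15')
for q in(p0,p):
    hsv=cv2.cvtColor(q,cv2.COLOR_RGB2HSV)
    for lo,hi in((105,125),(18,32)):
        b=(hsv[...,0]>lo)&(hsv[...,0]<hi)&(hsv[...,1]>120);b[:140]=0;b[190:]=0;b[:,:195]=0;b[:,245:]=0
        v,u=np.nonzero(b);print(len(u),u.mean(),v.mean(),v.min(),v.max())
# grips of the plates: dark pixels in front of bench, in bench frame
X=cloud('top',d);O=np.array([.7275,-.0175]);y=np.radians(2.6);R=np.array([[np.cos(y),-np.sin(y)],[np.sin(y),np.cos(y)]])
v,u=np.nonzero((p.max(-1)<75)&(X[...,2]>.035)&(X[...,2]<.07)); B=(onplane('top',np.c_[u,v],.052)[:,:2]-O)@R
for b in(-.129,-.043,.043,.129):
    m=(abs(B[:,1]-b)<.036)&(abs(B[:,0]+.107)<.03);print(b,m.sum(),B[m].mean(0).round(4) if m.any() else '',B[m].std(0).round(4))
c=p[95:265,180:450];cv2.imwrite('pics/t10c.png',cv2.resize(c[:,:,::-1],None,fx=2.95,fy=2.95,interpolation=cv2.INTER_CUBIC))
```

```text
56 208.82142857142858 158.80357142857142 156 162
40 228.2 166.075 163 169
61 208.98360655737704 158.9344262295082 156 162
40 228.2 166.075 163 169
-0.129 55 [-0.1097 -0.1275] [0.0037 0.0139]
-0.043 47 [-0.1105 -0.0441] [0.0034 0.0143]
0.043 52 [-0.1102  0.0441] [0.0037 0.0135]
0.129 55 [-0.1095  0.1266] [0.0038 0.0139]
```

View pics/t10c.png

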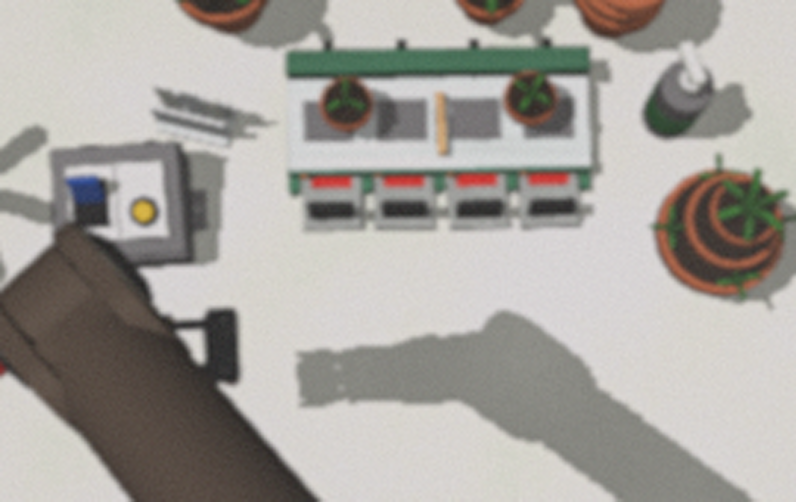

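The lever matches its starting position, and all four plates are home and level (grips at y≈209). Everything else is undisturbed, so I'm handing in.

```bash
python3 -c "
from bench import env
print(env.hand_in())"
```

```text
the job is handed in; nothing more can be done
None
```

I tripped the RCD with the test button, slid all four plates home against their stops, lifted the lever back up and handed in the job; it returned no verdict, but the last pictures show the lever and plates as required.

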